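# Nest the dispensing cup on the stack without jamming it

### The job

Slide the tapered cup that lies loose on the rack's rails over the foot of the first cup, with a light push, and stop when its lip lies on the dark band around the first cup, before the tapers wedge. Leave it lying there on the rails, let go, and leave everything else where it stands.

Things in the scene. Friction and masses are not known exactly. Their poses are not given: they have to be found in the camera images.
- cup: Loose plain aluminium cup, 190 g: a tapered beaker lying on its side on the two rails, free to slide (friction 1 to 2 N). 90 mm long, 52 mm across at the closed foot (flat face 48 mm), 81 mm at the open mouth, wall 4 mm. Origin: centre of the foot's outside face, 51 mm above the table. x level, along the rails from foot to mouth (towards the first cup), z up. Its taper axis rises 0.19 rad above x.
- cup_lip (a point): Centre of the loose cup's mouth, in the plane of its lip: 88 mm along x and 17 mm along z from the origin of cup.
- first_cup: First cup of the stack, same size, fixed in the rack: mouth at the end board, closed foot facing the loose cup's open mouth, raised so that the loose cup slides over it unlifted. Origin: centre of its foot, 60 mm above the table; x: its axis from foot to mouth, rising 0.19 rad above the rails. The loose lip slides freely to about 52 mm along x; there the tapers rub, and at about 60 mm wedge.
- band (a point): On the first cup's axis, at the middle of the dark band that runs around it: 41 mm along x from its foot. The band is 14 mm wide, from 34 to 48 mm.
- rack: Fixed wooden rack. Origin on the table under the middle line of the rails; x along the rails towards the first cup, z up. Board 15 mm thick, from -155 to 165 mm in x, -55 to 125 mm in y. Two steel rails 10 mm thick, 34 mm apart, tops 32 mm above the table, starting at x = -150 mm. Upright end board 120 mm high at its +x end.
- pill_jar: Bystander: small amber jar, 40 mm across, 55 mm tall, standing on the wide side of the rack's board. Origin under its centre.
- weight: Bystander: brass weight, 30 mm across, 35 mm tall, standing on the wide side of the rack's board. Origin under its centre.
- mortar: Bystander: white ceramic mortar bowl, 120 mm across, 75 mm tall, on the table. Origin under its centre.
- pestle: Bystander: white pestle 145 mm long, 30 mm thick, lying on the table. Origin at its thick end, on its axis; x along it.
- pan: Bystander: flat brass weighing pan, 130 mm across, 25 mm tall, on the table. Origin under its centre.
- scoop: Bystander: wooden spoon about 200 mm long lying on the table. Origin under it near its middle, x along it.
- bottle: Bystander: amber bottle, 60 mm across, 110 mm tall, on the table. Origin under its centre.
- spare_cup: Bystander: another aluminium cup, 80 mm across, 90 mm tall, standing upright on the table away from the rack. Origin under its centre.
Not all that is in view belongs to the job. What is shaped like the cup but blue is not meant.

How it is judged:
At the end, for the whole second after the job is handed in: The loose cup lies at rest on the rails over the first cup, its lip on the dark band: 33 to 49 mm along the first cup's axis from that cup's foot, the lip's centre within 6 mm sideways and 8 mm up or down of that axis, the cup within 0.12 rad of the rails' direction, slower than 10 mm/s (x of cup_lip in the frame of first_cup between 0.033 and 0.049 m and y of cup_lip in the frame of first_cup between -0.006 and 0.006 m and z of cup_lip in the frame of first_cup between -0.008 and 0.008 m and angle between the x axis of cup and the x axis of rack, either way round below 0.12 rad and linear speed of cup below 0.01 m/s); the robot touches nothing.
It fails at once if the cups are wedged: pressed together with more than 12 N, or the loose cup's lip further than 57 mm along the first cup (contact force between cup and first_cup above 12 N or x of cup_lip in the frame of first_cup above 0.057 m).
It fails at once if another thing is moved by more than 30 mm (distance of any of pill_jar, weight, mortar, pestle, pan, scoop, bottle, spare_cup from where it was at the start of the episode above 0.03 m).
It also fails if it takes over 35 s, if anything falls off the work surface, if the arm or the gripper's body presses on something with over 40 N, if the wrist force passes 120 N, or if a joint passes its speed limit or range.

### The arm

A 7-joint arm with a two-finger parallel gripper is mounted at the origin on the work surface. World frame = base frame: x ahead of the robot, y to its left, z up, the work surface at z = 0. Lengths are in m, angles in rad, forces in N, time in s.
With the tool pointing down it reaches from about 0.4 to 0.85 m from the base axis. Payload 10.4 kg.
Tool frame: the origin (TCP) lies on the centre line of the jaws, within the pads' length; the fingertips stand env.tip_extent ahead of it and the grasp point (between the pads) lies 5 mm behind it (env.tip_extent is the distance from the TCP to the fingertips, in m); z points along the fingers, x is the direction in which the jaws open and shut, and the axes are right-handed (so a half turn about z gives the same grasp; the last joint's range is limited). The gripper opens to 85 mm and grips with 20 to 120 N. Pads are 22 mm wide; open, the fingers measure 114 mm over their backs; the gripper's body (76 mm by 85 mm) begins 54 mm behind the grasp point. The pads swing forward as they close: fully open they stand 13 mm farther back than shut.
Start: joints at [-1.318, 0.332, -0.065, 1.46, 0.022, 1.35, -0.088], TCP at [0.17, 0.601, 0.245] pointing down, gripper open.
Joint ranges: [-2.6, 2.6], [-0.5, 2.12], [-1.47, 1.34], [0.16, 2.42], [-1.27, 4.41], [0.06, 2.06], [-2.6, 2.6]. Speed limits (rad/s): [2.22, 2.22, 2.79, 2.79, 3.14, 3.14, 3.14].

### API

Orientations are given as a 3x3 rotation matrix whose columns are the frame's x, y, z axes.
In Python, from cell import env gives the robot as it stands.
- The arm moves only by the tool servo_tool, never from a script. Its argument "increments" is a list of rows, each a list of 3 entries, a list of its own where there are three numbers: the shift along the tool's x, y, z in m, then the turn, a rotation vector about the tool's x, y, z in rad, then the closure, from -1 (fully open) to 1 (shut), so that 0 is half open. A call has 1 to 20 rows; each row is the pose to reach, as a shift and turn from the pose commanded when the call began, along the tool's axes at that moment; what a row does not reach only later rows make up. A row lasts 1/12 s, in which the tool goes at most 41.7 mm and 7.16 degrees, less where a joint would pass 70% of its speed; a pose out of reach is approached as far as the arm can. A call with a gripper value outside its range is refused whole. The fingers move at their own pace and stop on an object; "newtons" is the grip in N (left out, the last holds). Time passes only in rows, so rows that repeat a pose let the fingers close. It gives the time, the measured TCP pose, the force and the opening at its end, in the units of the state.
- env.observe(): the state, without advancing time (a new reading comes with each control period).
- env.capture(name): name is "scene" or "top"; returns a dict with "img" (480x640x3 uint8, red, green, blue), "fx", "fy", "cx", "cy" (pixels), "extrinsics" (4x4, takes a point from world to camera coordinates). Camera axes: x right, y down, z forward; pixel columns grow to the right and rows downward; lengths in m; the calibration is good to about 2 mm. A picture is of the moment at which its call begins. There is no depth.
- env.hand_in(): hands the job in, once; it reports no verdict.
The state is a dict: "clock": time; "joints": joint angles; "joint_vel": joint speeds; "tau": joint torques, N m; "tool_pos": TCP position; "eef_rot": TCP orientation; "ft_force": force on the tool from outside, world axes, zero at the start; "moment": the same for the moment, N m; "opening": finger opening in m.
Only numpy, scipy, OpenCV 4.12 (cv2) and the standard library are available. Lean on these libraries where they do the work, as an engineer would, in place of code of your own. Each camera call takes 0.05 s, during which the arm holds its last target.

## Working session

There is one attempt and no reset: what is moved stays moved. The work goes in short steps, Python scripts to look and compute and a tool call to move; the robot and the scene stay as the last step left them, time stands still between calls to the robot, and variables do not carry over. Pictures are saved under pics/ and viewed, and the job is handed in when it is done.

Besides the shell and the picture viewer there is one more tool, called after "Call:" as name([rows], argument=value, ...), one row to a line, values as JSON. servo_tool: Moves the arm, as the interface text tells. Its arguments: {"type":"object","properties":{"increments":{"type":"array","items":{"type":"array"}},"newtons":{"type":"number"}},"required":["increments"]}

```bash
ls; mkdir -p pics
python3 - <<'E'
from cell import env
import cv2,numpy as np
s=env.observe();print({k:np.round(v,3).tolist() for k,v in s.items()},env.tip_extent)
for n in("scene","top"):
    c=env.capture(n);cv2.imwrite(f"pics/{n}0.png",c["img"][...,::-1]);print(n,c["fx"],c["fy"],c["cx"],c["cy"],np.round(c["extrinsics"],4).tolist())
E
```

```text
pics
{'clock': 0.0, 'joints': [-1.318, 0.333, -0.065, 1.461, 0.022, 1.35, -0.088], 'joint_vel': [-0.001, 0.001, -0.001, -0.0, -0.003, 0.001, -0.0], 'tau': [-0.001, -62.545, 0.048, -39.16, 0.016, 0.01, 0.0], 'tool_pos': [0.17, 0.601, 0.245], 'eef_rot': [[0.272, 0.962, -0.0], [0.962, -0.272, -0.001], [-0.001, 0.0, -1.0]], 'ft_force': [0.674, -0.983, -0.822], 'moment': [-0.036, 0.001, -0.036], 'opening': 0.085} 0.014
scene 439.08142996335357 439.08142996335357 318.83673311944415 242.5352043109535 [[-0.3241, 0.946, 0.0076, 0.2025], [0.7678, 0.2677, -0.5821, -0.4235], [-0.5527, -0.1828, -0.8131, 1.3277], [0.0, 0.0, 0.0, 1.0]]
top 590.8799747971406 590.8799747971406 320.365652851917 241.15195655445334 [[0.0025, -1.0, 0.0012, -0.0033], [-0.9863, -0.0027, -0.165, 0.5887], [0.165, -0.0007, -0.9863, 1.4931], [0.0, 0.0, 0.0, 1.0]]
```

View pics/scene0.png

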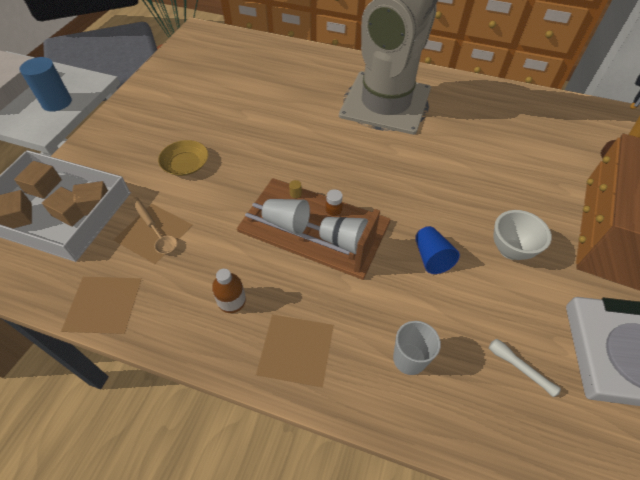

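View pics/top0.png

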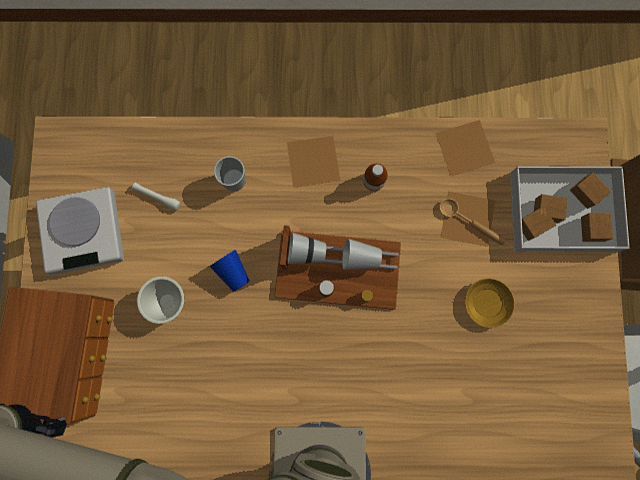

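Run:
```python
import cv2
a=cv2.imread("pics/top0.png")[220:320,265:415];cv2.imwrite("pics/topc.png",cv2.resize(a,None,fx=5.3,fy=5.3,interpolation=2))
a=cv2.imread("pics/scene0.png")[170:280,230:400];cv2.imwrite("pics/scenec.png",cv2.resize(a,None,fx=4.7,fy=4.7,interpolation=2))
```

```text
(no output)
```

View pics/topc.png

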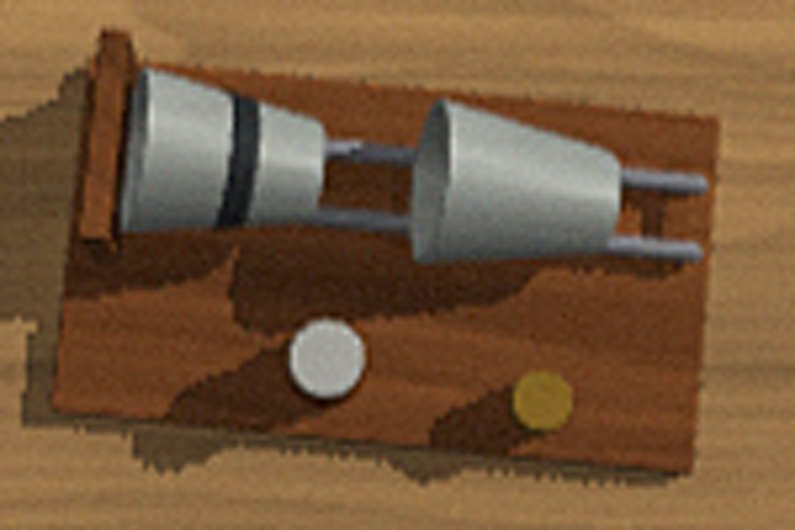

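View pics/scenec.png

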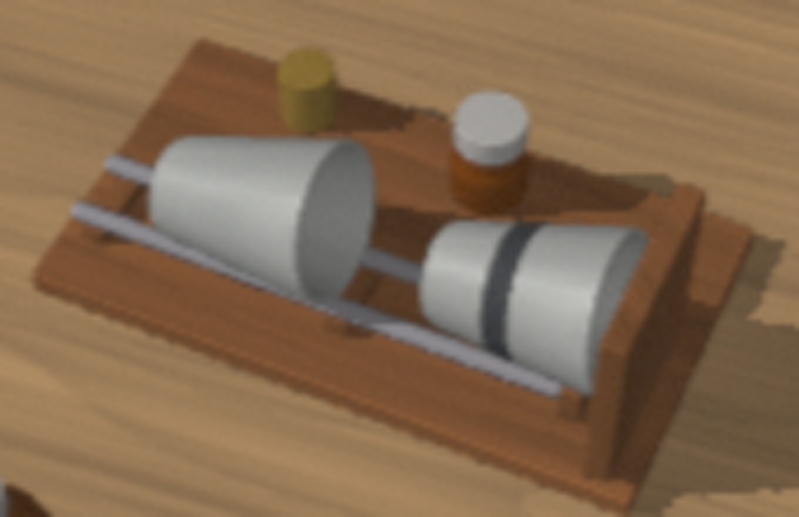

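```bash
cat > h.py <<'E'
import numpy as np
from cell import env
def ray(c,u,v):
    E=np.array(c["extrinsics"]);R,t=E[:3,:3],E[:3,3]
    return -R.T@t, R.T@np.array([(u-c["cx"])/c["fx"],(v-c["cy"])/c["fy"],1])
def onz(c,u,v,z):
    o,d=ray(c,u,v);return o+d*(z-o[2])/d[2]
def proj(c,p):
    E=np.array(c["extrinsics"]);q=E[:3,:3]@p+E[:3,3];return np.array([c["fx"]*q[0]/q[2]+c["cx"],c["fy"]*q[1]/q[2]+c["cy"]])
E
python3 - <<'E'
from h import *
t=env.capture("top");s=env.capture("scene")
T=lambda x,y,z:onz(t,265+x/5.3-.4,220+y/5.3-.4,z)
S=lambda x,y,z:onz(s,230+x/4.7-.4,170+y/4.7-.4,z)
np.set_printoptions(precision=4,suppress=True)
for n,p in dict(b1=T(718,117,.015),b2=T(690,472,.015),b3=T(55,410,.015),r1=T(708,183,.027),r2=T(702,250,.027),
 foot_sil1=T(618,155,.051),foot_sil2=T(610,248,.051),lip1=T(447,100,.068),lip2=T(425,263,.068),
 ff1=T(325,122,.06),ff2=T(318,208,.06),fm1=T(148,68,.077),fm2=T(123,230,.077),bandA=T(247,97,.068),bandB=T(230,228,.068),
 Sb1=S(38,280,.015),Sb2=S(200,42,.015),Sb3=S(632,508,.015),Sr1=S(75,210,.027),Sr2=S(110,163,.027)).items():print(n,p)
E
```

```text
b1 [ 0.5935 -0.2144  0.015 ]
b2 [ 0.4157 -0.1971  0.015 ]
b3 [0.4454 0.117  0.015 ]
r1 [ 0.5582 -0.2071  0.027 ]
r2 [ 0.5246 -0.2035  0.027 ]
foot_sil1 [ 0.5684 -0.16    0.051 ]
foot_sil2 [ 0.5225 -0.1554  0.051 ]
lip1 [ 0.5927 -0.0754  0.068 ]
lip2 [ 0.5129 -0.0644  0.068 ]
ff1 [ 0.583  -0.0161  0.06  ]
ff2 [ 0.5406 -0.0128  0.06  ]
fm1 [0.6065 0.0698 0.077 ]
fm2 [0.5274 0.081  0.077 ]
bandA [0.5939 0.0219 0.068 ]
bandB [0.5296 0.0298 0.068 ]
Sb1 [ 0.5956 -0.2103  0.015 ]
Sb2 [ 0.4188 -0.1965  0.015 ]
Sb3 [0.6258 0.1038 0.015 ]
Sr1 [ 0.5571 -0.2061  0.027 ]
Sr2 [ 0.5229 -0.2021  0.027 ]
```

```bash
cat >> h.py <<'E'
from scipy.spatial.transform import Rotation as Ro
a=0.095
U=np.array([np.sin(a),np.cos(a),0]);N=np.array([np.cos(a),-np.sin(a),0]);Z=np.array([0,0,1.])
O=np.array([.541,-.205,0])+.150*U   # rack origin
def tilt(t):
    z=-np.cos(t)*Z+np.sin(t)*U; return np.c_[N,np.cross(z,N),z]
def tcp(xr,z,t=.3,yr=0,ext=None):  # front tip corner at rack x, height z
    R=tilt(t); return O+xr*U-yr*N+z*Z-R@np.array([0,-.011,ext or env.tip_extent]),R
def delta(p,R):
    s=env.observe();R0=np.array(s["eef_rot"])
    return np.round(R0.T@(p-s["tool_pos"]),4),np.round(Ro.from_matrix(R0.T@R).as_rotvec(),4)
E
python3 - <<'E'
from h import *
print(O)
c,s_=np.cos(np.radians(30)),np.sin(np.radians(30))
print(delta(np.array([.50,.25,.25]),np.c_[[c,s_,0],[s_,-c,0],[0,0,-1.]]))
print(tcp(-.13,.16),tcp(-.13,.05))
E
```

```text
[ 0.55522858 -0.05567637  0.        ]
(array([-0.2481,  0.413 , -0.0049]), array([3.000e-04, 8.000e-04, 7.714e-01]))
(array([ 0.54150787, -0.19967013,  0.17012399]), array([[ 0.99549089, -0.09062051,  0.02803221],
       [-0.09485717, -0.95102877,  0.29418767],
       [ 0.        , -0.29552021, -0.95533649]])) (array([ 0.54150787, -0.19967013,  0.06012399]), array([[ 0.99549089, -0.09062051,  0.02803221],
       [-0.09485717, -0.95102877,  0.29418767],
       [ 0.        , -0.29552021, -0.95533649]]))
```

Call:
servo_tool([
  [[-0.02,0.034,0],[0,0,0.06],0.65],
  [[-0.04,0.067,0],[0,0,0.125],0.65],
  [[-0.06,0.1,0],[0,0,0.185],0.65],
  [[-0.08,0.134,0],[0,0,0.25],0.65],
  [[-0.1,0.167,0],[0,0,0.31],0.65],
  [[-0.12,0.2,0],[0,0,0.37],0.65],
  [[-0.14,0.234,0],[0,0,0.435],0.65],
  [[-0.16,0.267,0],[0,0,0.5],0.65],
  [[-0.18,0.3,0],[0,0,0.56],0.65],
  [[-0.2,0.334,0],[0,0,0.62],0.65],
  [[-0.22,0.367,0],[0,0,0.68],0.65],
  [[-0.248,0.413,0],[0,0,0.77],0.65],
  [[-0.248,0.413,0],[0,0,0.77],0.65],
  [[-0.248,0.413,0],[0,0,0.77],0.65],
])

```text
clock: 1.37
tool_pos: [0.5027, 0.246, 0.2453]
eef_rot: [[0.869, 0.495, 0.001], [0.495, -0.869, -0.001], [0.0, 0.002, -1.0]]
ft_force: [-0.4, 0.4, -1.1]
opening: 0.015
```

Run:
```python
from h import *
s=env.observe();print(s["clock"],s["tool_pos"],s["opening"],s["ft_force"],env.tip_extent)
print(delta(*tcp(-.13,.16)))
```

```text
1.3667 [0.50265627 0.24601345 0.24527139] 0.014992892752470344 [-0.39999895  0.36506753 -1.1146659 ] 0.014
(array([-0.1869,  0.4063,  0.0758]), array([0.2921, 0.0913, 0.6084]))
```

Call:
servo_tool([
  [[-0.017,0.037,0],[0.02,0.008,0.05],0.65],
  [[-0.034,0.074,0],[0.05,0.016,0.11],0.65],
  [[-0.051,0.111,0],[0.08,0.024,0.17],0.65],
  [[-0.068,0.148,0],[0.11,0.034,0.23],0.65],
  [[-0.085,0.185,0],[0.14,0.044,0.29],0.65],
  [[-0.102,0.222,0],[0.17,0.054,0.35],0.65],
  [[-0.119,0.259,0],[0.2,0.064,0.41],0.65],
  [[-0.136,0.296,0],[0.23,0.073,0.47],0.65],
  [[-0.153,0.333,0],[0.25,0.08,0.53],0.65],
  [[-0.17,0.37,0],[0.28,0.088,0.58],0.65],
  [[-0.187,0.406,0],[0.292,0.091,0.608],0.65],
  [[-0.187,0.406,0.04],[0.292,0.091,0.608],0.65],
  [[-0.187,0.406,0.075],[0.292,0.091,0.608],0.65],
  [[-0.187,0.406,0.075],[0.292,0.091,0.608],0.65],
  [[-0.187,0.406,0.075],[0.292,0.091,0.608],0.65],
])

```text
clock: 2.62
tool_pos: [0.5412, -0.1932, 0.1694]
eef_rot: [[0.996, -0.083, 0.021], [-0.086, -0.951, 0.297], [-0.005, -0.298, -0.955]]
ft_force: [-0.2, 0.1, 1.1]
opening: 0.0149
```

Run:
```python
from h import *
import cv2
s=env.observe();print(s["clock"],s["tool_pos"],s["ft_force"],env.tip_extent)
print(delta(*tcp(-.13,.05)))
for n,b in(("scene",(130,330,180,440)),("top",(200,340,250,430))):
    a=env.capture(n)["img"][b[0]:b[1],b[2]:b[3],::-1];cv2.imwrite(f"pics/{n}1.png",cv2.resize(a,None,fx=3,fy=3,interpolation=2))
```

```text
2.6167 [ 0.54120825 -0.19315361  0.16941327] [-0.24926307  0.10192952  1.08283609] 0.014
(array([0.0014, 0.0387, 0.1024]), array([-0.0026,  0.0073,  0.0072]))
```

View pics/scene1.png

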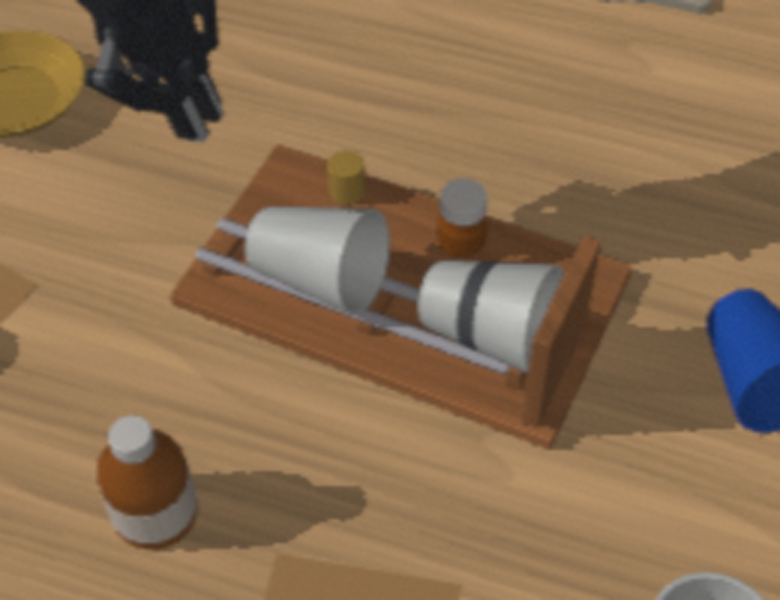

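View pics/top1.png

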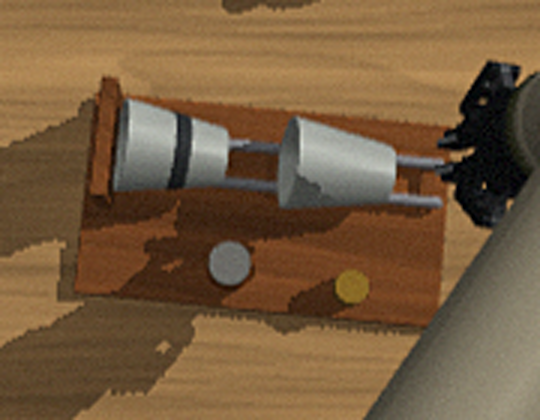

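Call:
servo_tool([
  [[0.001,0.013,0.02],[0,0.007,0.007],0.65],
  [[0.001,0.02,0.04],[0,0.007,0.007],0.65],
  [[0.001,0.027,0.06],[0,0.007,0.007],0.65],
  [[0.001,0.033,0.08],[0,0.007,0.007],0.65],
  [[0.001,0.039,0.1],[0,0.007,0.007],0.65],
  [[0.001,0.039,0.102],[0,0.007,0.007],0.65],
  [[0.001,0.039,0.102],[0,0.007,0.007],0.65],
  [[0.001,0.039,0.102],[0,0.007,0.007],0.65],
])

```text
clock: 3.38
tool_pos: [0.5433, -0.2019, 0.0636]
eef_rot: [[0.995, -0.089, 0.034], [-0.095, -0.951, 0.294], [0.006, -0.296, -0.955]]
ft_force: [0.2, -0.3, 0.7]
opening: 0.0148
```

```bash
cat > look.py <<'E'
from h import *
import cv2,sys
k=sys.argv[1];xr=float(sys.argv[2])
s=env.observe();print(s["clock"],s["tool_pos"],s["ft_force"])
p=np.array(s["tool_pos"])+np.array(s["eef_rot"])@[0,-.011,.014];q=p-O
print("front corner rack x,y,z",q@U,-q@N,q[2]);print(delta(*tcp(xr,.05)))
for n,b in(("scene",(180,280,220,400)),("top",(215,315,265,435))):
    a=env.capture(n)["img"];cv2.imwrite(f"pics/{n}{k}_full.png",a[...,::-1]);a=a[b[0]:b[1],b[2]:b[3],::-1];cv2.imwrite(f"pics/{n}{k}.png",cv2.resize(a,None,fx=4.4,fy=4.4,interpolation=2))
E
python3 look.py 2 -.103
```

```text
3.3833 [ 0.5432924  -0.20186661  0.06360046] [ 0.21707195 -0.31971173  0.73380481]
front corner rack x,y,z -0.13200873749613248 -0.0020541432714146286 0.053489109218410366
(array([-0.002 , -0.0267,  0.0119]), array([-0.0008, -0.006 ,  0.0014]))
```

View pics/scene2.png

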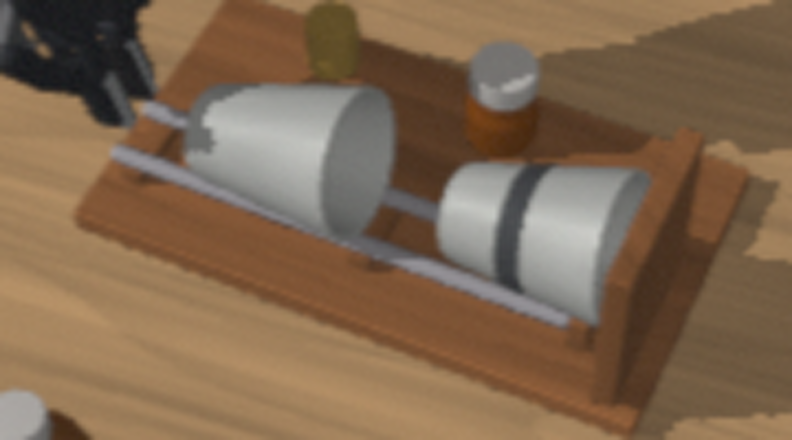

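View pics/top2.png

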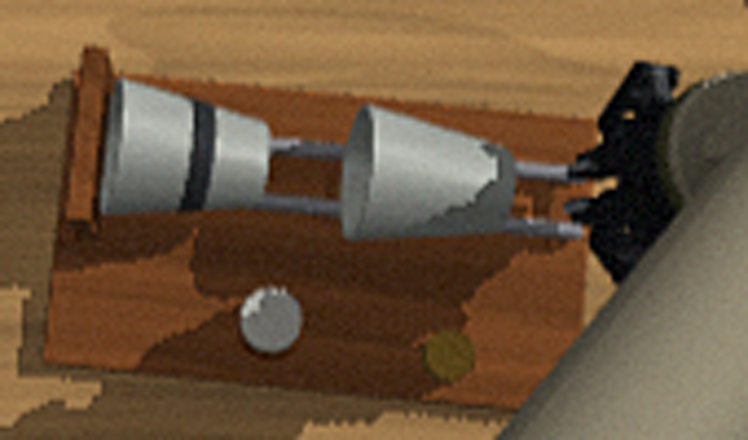

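Call:
servo_tool([
  [[-0.001,-0.007,0.005],[0,0,0],0.65],
  [[-0.002,-0.014,0.008],[0,0,0],0.65],
  [[-0.002,-0.02,0.01],[0,0,0],0.65],
  [[-0.002,-0.025,0.0115],[0,0,0],0.65],
  [[-0.002,-0.03,0.013],[0,0,0],0.65],
  [[-0.002,-0.0345,0.0145],[0,0,0],0.65],
  [[-0.002,-0.039,0.016],[0,0,0],0.65],
  [[-0.002,-0.044,0.017],[0,0,0],0.65],
  [[-0.002,-0.0485,0.0185],[0,0,0],0.65],
  [[-0.002,-0.0535,0.02],[0,0,0],0.65],
  [[-0.002,-0.058,0.0215],[0,0,0],0.65],
  [[-0.002,-0.058,0.0215],[0,0,0],0.65],
  [[-0.002,-0.058,0.0215],[0,0,0],0.65],
])

```text
clock: 4.57
tool_pos: [0.546, -0.1395, 0.058]
eef_rot: [[0.995, -0.09, 0.031], [-0.095, -0.951, 0.295], [0.003, -0.297, -0.955]]
ft_force: [-0.5, -0.5, -0.6]
opening: 0.015
```

```bash
python3 look.py 3 -.03
```

```text
4.5667 [ 0.5460164  -0.13948557  0.05798936] [-0.46247299 -0.49842638 -0.60901402]
front corner rack x,y,z -0.06964214679313525 0.001180202890415633 0.04789009735432471
(array([ 0.0012, -0.0385,  0.0097]), array([-0.0017, -0.0033,  0.0005]))
```

View pics/scene3.png

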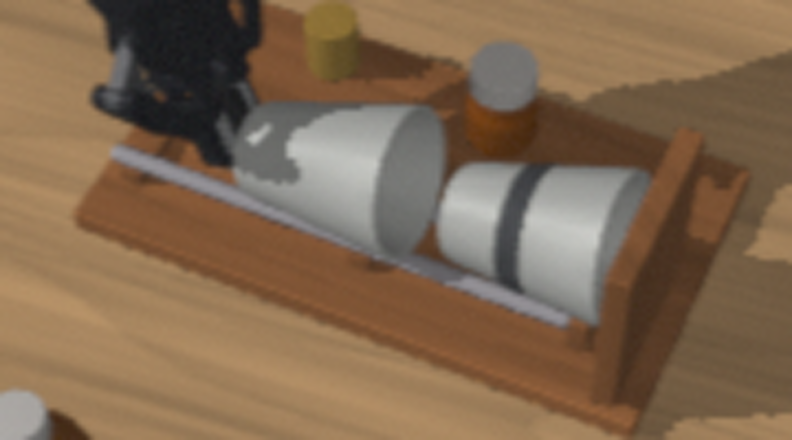

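View pics/top3.png

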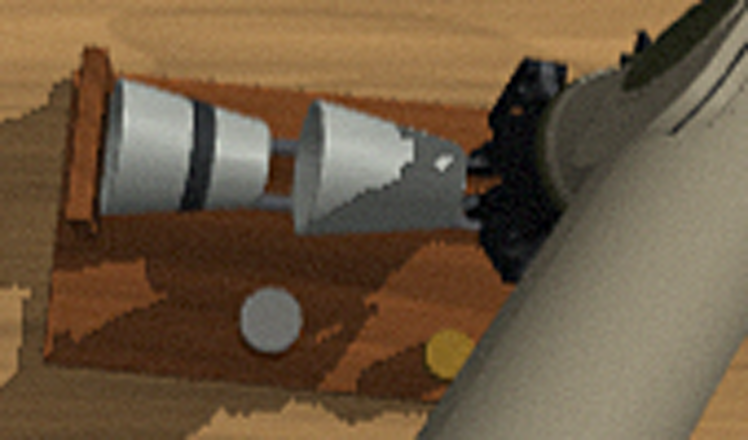

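```bash
cat > m.py <<'E'
from h import *
import sys
v=list(map(float,sys.argv[1:]))
t=env.capture("top")
for i in range(0,len(v),2):
    p=onz(t,265+v[i]/4.4-.4,215+v[i+1]/4.4-.4,.068);q=p-O;print(p,"rack x %.4f y %.4f"%(q@U,-q@N))
E
echo before;python3 m.py 370 105 345 238 205 100 190 209; echo now; python3 m.py 320 101 300 235
```

```text
before
[ 0.59268995 -0.07476995  0.068     ] rack x -0.0155 y -0.0391
[ 0.51422343 -0.05981608  0.068     ] rack x -0.0080 y 0.0404
[0.59540336 0.02195436 0.068     ] rack x 0.0811 y -0.0326
[0.53097114 0.0303611  0.068     ] rack x 0.0833 y 0.0323
now
[ 0.59499036 -0.0454679   0.068     ] rack x 0.0139 y -0.0386
[ 0.51590876 -0.03366565  0.068     ] rack x 0.0182 y 0.0412
```

Call:
servo_tool([
  [[0.0,-0.004,0.001],[0,0,0],0.65],
  [[0.0,-0.008,0.0025],[0,0,0],0.65],
  [[0.001,-0.012,0.0035],[0,0,0],0.65],
  [[0.001,-0.016,0.005],[0,0,0],0.65],
  [[0.001,-0.02,0.006],[0,0,0],0.65],
  [[0.001,-0.024,0.0075],[0,0,0],0.65],
  [[0.001,-0.028,0.0085],[0,0,0],0.65],
  [[0.001,-0.032,0.01],[0,0,0],0.65],
  [[0.001,-0.036,0.011],[0,0,0],0.65],
  [[0.001,-0.04,0.0125],[0,0,0],0.65],
  [[0.001,-0.044,0.0135],[0,0,0],0.65],
  [[0.001,-0.048,0.015],[0,0,0],0.65],
  [[0.001,-0.048,0.015],[0,0,0],0.65],
  [[0.001,-0.048,0.015],[0,0,0],0.65],
])

```text
clock: 5.93
tool_pos: [0.552, -0.0895, 0.058]
eef_rot: [[0.995, -0.09, 0.032], [-0.095, -0.951, 0.295], [0.004, -0.297, -0.955]]
ft_force: [-0.4, -0.9, -0.6]
opening: 0.0148
```

```bash
python3 look.py 4 -.0035
```

```text
5.9333 [ 0.55195131 -0.08954009  0.0579601 ] [-0.36399074 -0.92207223 -0.61136521]
front corner rack x,y,z -0.01935918241579161 5.343677824263294e-06 0.047860460602814264
(array([ 0.    , -0.0158,  0.0027]), array([-0.0017, -0.0036,  0.0005]))
```

View pics/scene4.png

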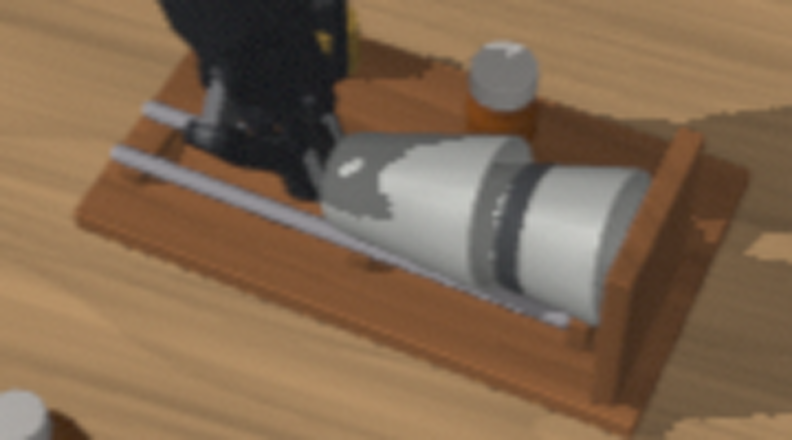

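View pics/top4.png

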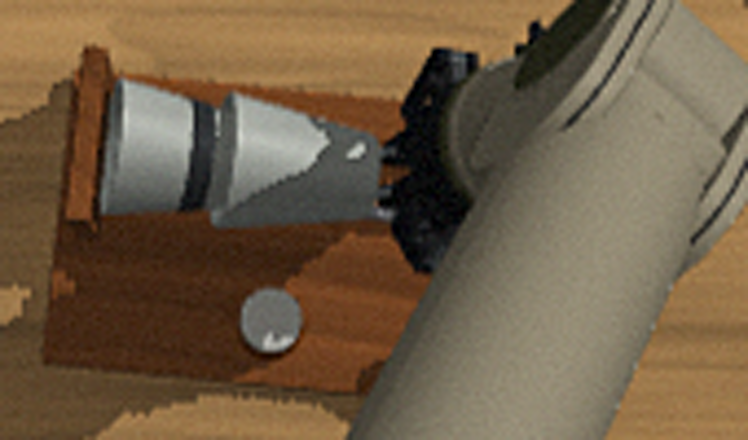

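```bash
python3 m.py 230 94 212 226
python3 - <<'E'
import cv2
a=cv2.imread("pics/top4_full.png")[228:272,280:360];cv2.imwrite("pics/top4z.png",cv2.resize(a,None,fx=10,fy=10,interpolation=0))
E
```

```text
[0.59901471 0.00731006 0.068     ] rack x 0.0669 y -0.0376
[0.52104045 0.01750732 0.068     ] rack x 0.0696 y 0.0410
```

View pics/top4z.png

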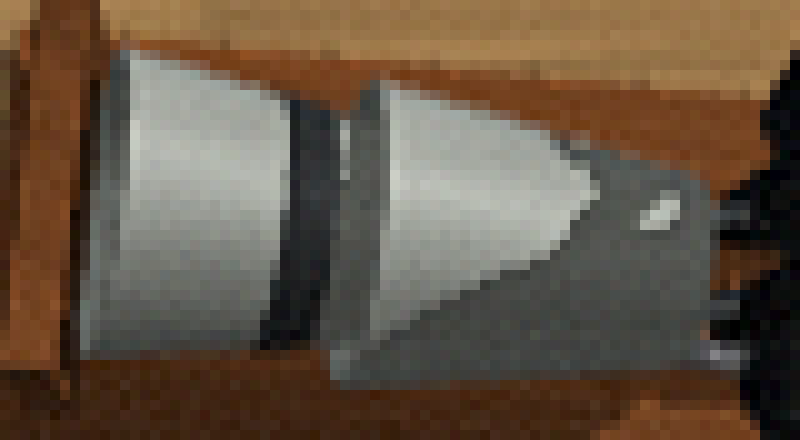

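Call:
servo_tool([
  [[0.0,-0.003,0.001],[0,0,0],0.65],
  [[0.0,-0.006,0.002],[0,0,0],0.65],
  [[0.0,-0.009,0.003],[0,0,0],0.65],
  [[0.0,-0.0125,0.004],[0,0,0],0.65],
  [[0.0,-0.0125,0.004],[0,0,0],0.65],
  [[0.0,-0.0125,0.004],[0,0,0],0.65],
])

```text
clock: 6.58
tool_pos: [0.553, -0.0763, 0.0578]
eef_rot: [[0.995, -0.09, 0.031], [-0.095, -0.951, 0.296], [0.003, -0.297, -0.955]]
ft_force: [-0.3, 0.3, 0.2]
opening: 0.0148
```

```bash
python3 look.py 5 -.0035;python3 - <<'E'
import cv2
a=cv2.imread("pics/top5_full.png")[228:272,280:360];cv2.imwrite("pics/top5z.png",cv2.resize(a,None,fx=10,fy=10,interpolation=0))
a=cv2.imread("pics/scene5_full.png")[200:265,285:385];cv2.imwrite("pics/scene5z.png",cv2.resize(a,None,fx=8,fy=8,interpolation=0))
E
```

```text
6.5833 [ 0.55304801 -0.07634357  0.05776786] [-0.25919713  0.27905608  0.19650078]
front corner rack x,y,z -0.006116653061990172 0.00017080728200990879 0.047670358357358986
(array([ 0.0002, -0.0032, -0.0015]), array([-0.0018, -0.0032,  0.0005]))
```

View pics/top5z.png

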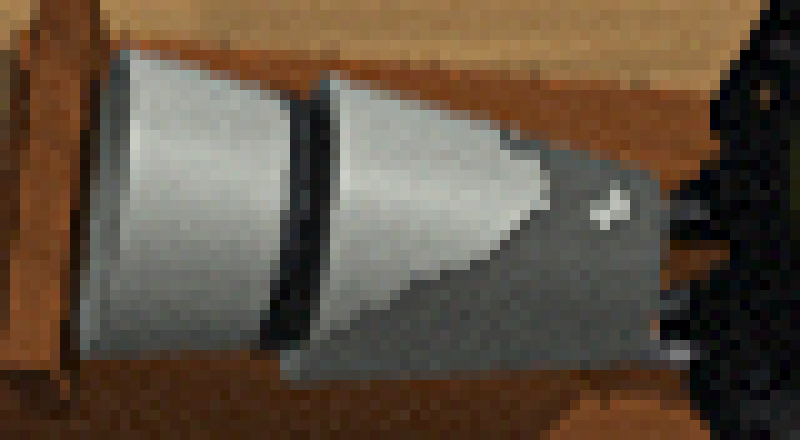

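View pics/scene5z.png

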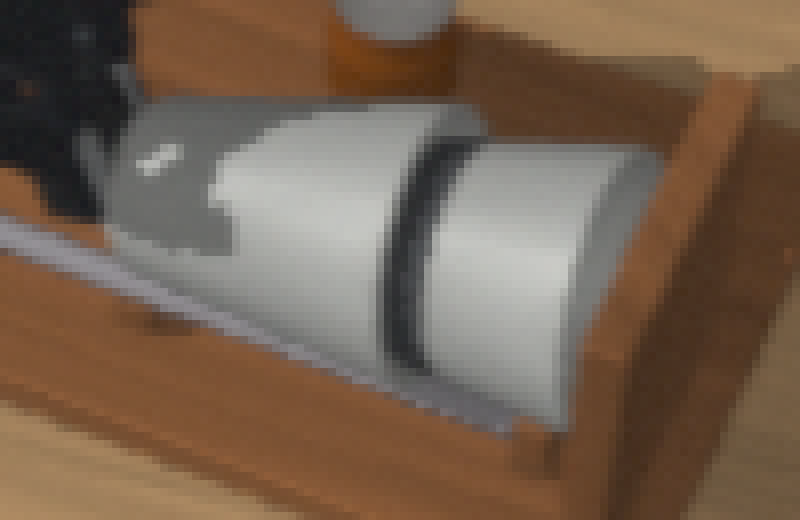

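Call:
servo_tool([
  [[0,0.005,-0.0015],[0,0,0],0.65],
  [[0,0.015,-0.0045],[0,0,0],0.65],
  [[0,0.03,-0.009],[0,0,0],0.65],
  [[0,0.045,-0.014],[0,0,0],0.65],
  [[0,0.057,-0.018],[0,0,0],0.65],
  [[0,0.057,-0.018],[0,0,0],0.65],
  [[0,0.05,-0.045],[0,0,0],0.65],
  [[0,0.04,-0.075],[0,0,0],0.65],
  [[0,0.03,-0.105],[0,0,0],0.65],
  [[0,0.02,-0.135],[0,0,0],0.65],
  [[0,0.012,-0.161],[0,0,0],0.65],
  [[0,0.012,-0.161],[0,0,0],0.65],
  [[0,0.012,-0.161],[0,0,0],0.65],
])

```text
clock: 7.77
tool_pos: [0.5475, -0.136, 0.2093]
eef_rot: [[0.995, -0.09, 0.034], [-0.096, -0.951, 0.295], [0.006, -0.297, -0.955]]
ft_force: [0.5, -0.8, -0.5]
opening: 0.0151
```

```bash
python3 look.py 6 -.0035;python3 - <<'E'
import cv2
a=cv2.imread("pics/top6_full.png")[228:272,280:360];cv2.imwrite("pics/top6z.png",cv2.resize(a,None,fx=10,fy=10,interpolation=0))
E
```

```text
7.7667 [ 0.54752611 -0.13597375  0.20933415] [ 0.53199748 -0.84829664 -0.4667347 ]
front corner rack x,y,z -0.06600508895390517 -2.4743096656781818e-05 0.19923200427113977
(array([-0.0009, -0.0154,  0.161 ]), array([-0.0015, -0.0062,  0.0011]))
```

View pics/top6z.png

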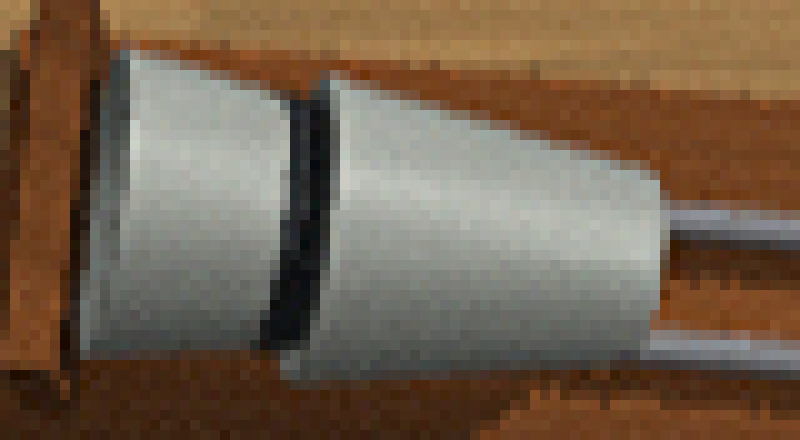

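View pics/scene6_full.png

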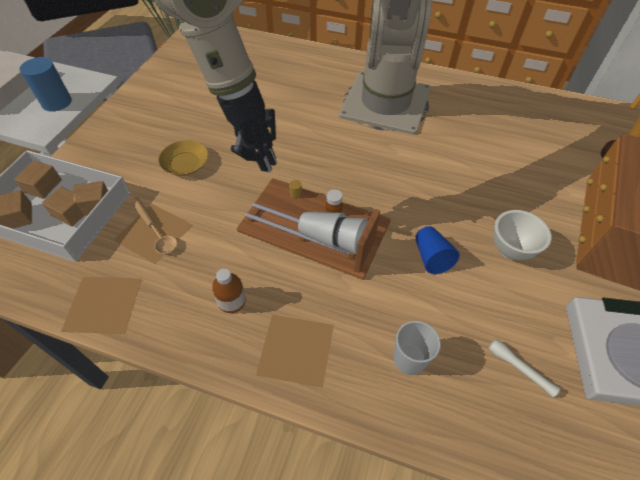

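Run:
```python
from h import *
t=env.capture("top")
def m(u,v,z):
    q=onz(t,280+u/10-.5,228+v/10-.5,z)-O;return np.round([q@U,-q@N],4)
print("foot",m(658,178,.051),m(645,356,.051));print("lip",m(325,75,.068),m(287,378,.068));print("band edges",m(290,97,.069),m(262,347,.069))
```

```text
foot [-0.0088 -0.0232] [-0.0097  0.0236]
lip [ 0.0796 -0.0389] [0.0815 0.0404]
band edges [ 0.088  -0.0321] [0.0886 0.0332]
```

Run:
```python
from cell import env
print(env.hand_in())
```

```text
the job is handed in; nothing more can be done
None
```

I slid the loose cup along the rails over the first cup's foot with the nearly closed fingertips and stopped with its lip on the dark band. I then backed off, raised the arm clear and handed in at about 8 s. The hand-in gave no verdict.

**Lip position:** The last top picture puts the lip about 40 mm along the first cup, where 33 to 49 mm is allowed. Working back from the loose cup's foot gives 38 mm. The two readings differ by about 2 mm, roughly the calibration error.

**Sideways and angle:** The lip's centre is about 1 mm off the rails' middle line, and the cup looks in line with the rails.

**Forces:** Readings between moves stayed around 1 N, with no sign of the tapers rubbing.

**After letting go:** The cup did not shift when the fingers withdrew, and nothing else looks moved in the scene picture. I judged the other things by eye and did not measure them. I also did not measure the lip's height separately; it follows from the cup lying on the rails.

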